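# Decant stone beads from the sunk bead pan into the customer's tub

### The job

Lift the bead pan with its seven stone beads out of the keyhole stand, stand it upright on the open counter and let go of it, with no bead spilt. Then take hold of it afresh and pour all seven beads into the large empty rectangular tub, and put the empty pan back upright on the counter. Leave the tub upright about where it is and do not disturb the small tub, the bangle cone or the jar.

Things in the scene. Friction and masses are not known exactly. Their poses are not given: they have to be found in the camera images.
- pan: aluminium bead pan, 200 g: flared cup, outer diameter 72 mm at foot, 92 mm at rim, 60 mm high, wall 3, floor 4 mm thick. Origin: centre of underside; z up. A hoop in its x-z plane arches over the mouth; a stick handle runs out along -x (to pour over the +y or -y lip, turn about the stick by some 100 degrees). Starts sunk in the stand, origin 15 mm above the counter, only the hoop clear of it
- pan_hoop (a point): middle of the hoop's level wooden grip, a bar 50 mm long (along the pan's x), 15 mm wide and 15 mm high; 125 mm above the pan's underside, on its axis
- pan_stick (a point): middle of the gripping part of the stick handle, 105 mm from the pan's axis (towards its -x) and 54 mm above its underside; the stick is a round bar 18 mm thick, and reaches from 44 to 146 mm from the axis
- stand: fixed plywood keyhole-shaped stand, 100 mm high. Origin: on the counter, under the centre of its square well (104 x 104 mm inside, 128 mm outside, floor 15 mm above the counter). A slot 28 mm wide for the pan's stick leads out along its -x between two cheeks 26 mm thick, which end 150 mm from the origin
- tub: large empty rectangular clear plastic tub, open on top, 160 mm (x) x 130 mm (y) x 60 mm high, wall 4 mm, 300 g, loose on the counter. Origin: centre of its underside, z up
- bead1: round grey-white stone bead with brass-lined hole, 20 mm diameter, 11 g; origin at its centre; starts in the pan
- bead2: round grey-white stone bead with brass-lined hole, 20 mm diameter, 11 g; origin at its centre; as bead1
- bead3: round grey-white stone bead with brass-lined hole, 20 mm diameter, 11 g; origin at its centre; as bead1
- bead4: round grey-white stone bead with brass-lined hole, 20 mm diameter, 11 g; origin at its centre; as bead1
- bead5: round grey-white stone bead with brass-lined hole, 20 mm diameter, 11 g; origin at its centre; as bead1
- bead6: round grey-white stone bead with brass-lined hole, 20 mm diameter, 11 g; origin at its centre; as bead1
- bead7: round grey-white stone bead with brass-lined hole, 20 mm diameter, 11 g; origin at its centre; as bead1
- small_tub: bystander: small square clear tub with copper findings in it, 80 x 80 x 45 mm; origin: centre of its underside
- bangle_cone: bystander: wooden cone with bangles, 90 mm diameter at the foot, 108 mm high; origin: centre of its underside
- jar: bystander: amber glass jar with steel cap, 68 mm diameter, 95 mm high; origin: centre of its underside

How it is judged (in metres and radians):
On the way, in this order (a step that is already met when the one before it is completed fails the run):
1. the pan, out of the stand, stands upright on the counter, let go, with all seven beads in it (height (world z) of pan below 0.008 m and angle between pan's own z axis and vertical below 0.1 rad and contact force between the fingers and pan below 0.1 N and linear speed of pan below 0.02 m/s and distance between each of bead1, bead2, bead3, bead4, bead5, bead6, bead7 and pan_middle below 0.048 m), for 0.2 s.
2. all seven beads have been poured into the tub: they lie in it while the pan is still held tipped (more than 35 degrees) over or beside it (x of bead1 in the frame of tub between -0.078 and 0.078 m and y of bead1 in the frame of tub between -0.063 and 0.063 m and z of bead1 in the frame of tub between 0 and 0.055 m and x of bead2 in the frame of tub between -0.078 and 0.078 m and y of bead2 in the frame of tub between -0.063 and 0.063 m and z of bead2 in the frame of tub between 0 and 0.055 m and x of bead3 in the frame of tub between -0.078 and 0.078 m and y of bead3 in the frame of tub between -0.063 and 0.063 m and z of bead3 in the frame of tub between 0 and 0.055 m and x of bead4 in the frame of tub between -0.078 and 0.078 m and y of bead4 in the frame of tub between -0.063 and 0.063 m and z of bead4 in the frame of tub between 0 and 0.055 m and x of bead5 in the frame of tub between -0.078 and 0.078 m and y of bead5 in the frame of tub between -0.063 and 0.063 m and z of bead5 in the frame of tub between 0 and 0.055 m and x of bead6 in the frame of tub between -0.078 and 0.078 m and y of bead6 in the frame of tub between -0.063 and 0.063 m and z of bead6 in the frame of tub between 0 and 0.055 m and x of bead7 in the frame of tub between -0.078 and 0.078 m and y of bead7 in the frame of tub between -0.063 and 0.063 m and z of bead7 in the frame of tub between 0 and 0.055 m and angle between pan's own z axis and vertical above 0.61 rad and horizontal distance between pan and tub below 0.2 m and height (world z) of pan_middle above 0.06 m), for 0.1 s.
At the end, for the whole second after the job is handed in: all seven beads lie inside the tub, below its rim; the pan stands upright (within 6 degrees) with its foot on the counter (within 8 mm), let go and at rest; the tub stands upright (x of bead1 in the frame of tub between -0.078 and 0.078 m and y of bead1 in the frame of tub between -0.063 and 0.063 m and z of bead1 in the frame of tub between 0 and 0.055 m and x of bead2 in the frame of tub between -0.078 and 0.078 m and y of bead2 in the frame of tub between -0.063 and 0.063 m and z of bead2 in the frame of tub between 0 and 0.055 m and x of bead3 in the frame of tub between -0.078 and 0.078 m and y of bead3 in the frame of tub between -0.063 and 0.063 m and z of bead3 in the frame of tub between 0 and 0.055 m and x of bead4 in the frame of tub between -0.078 and 0.078 m and y of bead4 in the frame of tub between -0.063 and 0.063 m and z of bead4 in the frame of tub between 0 and 0.055 m and x of bead5 in the frame of tub between -0.078 and 0.078 m and y of bead5 in the frame of tub between -0.063 and 0.063 m and z of bead5 in the frame of tub between 0 and 0.055 m and x of bead6 in the frame of tub between -0.078 and 0.078 m and y of bead6 in the frame of tub between -0.063 and 0.063 m and z of bead6 in the frame of tub between 0 and 0.055 m and x of bead7 in the frame of tub between -0.078 and 0.078 m and y of bead7 in the frame of tub between -0.063 and 0.063 m and z of bead7 in the frame of tub between 0 and 0.055 m and height (world z) of pan below 0.008 m and angle between each of pan, tub's own z axis and vertical below 0.1 rad and contact force between the fingers and pan below 0.1 N and linear speed of pan below 0.02 m/s); the robot touches nothing.
It fails at once if the tub is shifted by more than 60 mm (distance of tub from where it was at the start of the episode above 0.06 m).
It fails at once if the small tub, the bangle cone or the jar is shifted by more than 30 mm or tipped over (distance of any of small_tub, bangle_cone, jar from where it was at the start of the episode above 0.03 m or angle between any of small_tub, bangle_cone, jar's own z axis and vertical above 0.4 rad).
It also fails if it takes over 72 s, if anything falls off the work surface, if the arm or the gripper's body presses on something with over 40 N, if the wrist force passes 120 N, or if a joint passes its speed limit or range.

### The arm

A 6-joint arm with a two-finger parallel gripper is mounted at the origin on the work surface. World frame = base frame: x ahead of the robot, y to its left, z up, the work surface at z = 0. Lengths are in mm, angles in rad, forces in N, time in s.
With the tool pointing down it reaches from about 300 to 775 mm from the base axis. Payload 14.6 kg.
Tool frame: the origin (TCP) lies between the finger pads; the fingertips stand 17 mm ahead of it and the grasp point (between the pads) lies 2 mm behind it (tip_reach is the z of the fingertips in the tool frame, in mm); z points along the fingers, y is the line along which they close (so a half turn about z gives the same grasp; the last joint's range is limited). The gripper opens to 85 mm and grips with 20 to 120 N. Pads are 22 mm wide; open, the fingers measure 114 mm over their backs; the gripper's body (76 mm by 85 mm) begins 54 mm behind the grasp point. The pads swing forward as they close: fully open they stand 13 mm farther back than shut.
Start: joints at [1.274, 0.3, 1.521, -0, 1.321, -0.067], TCP at [125.279, 535.532, 248.281] pointing down, gripper open.
Joint ranges: [-3.03, 3.03], [-0.79, 2.21], [0.23, 2.52], [-1.04, 4.18], [0, 3.07], [-2.55, 2.55]. Speed limits (rad/s): [2.22, 2.22, 2.57, 3.14, 3.14, 3.14].

### API

Orientations are given as a unit quaternion [w, x, y, z].
In Python, from plant import * gives the robot as it stands. The module is installed in compiled form; this text tells all that it offers.
- The arm moves only by the tool arm_command, never from a script. Its arguments are lists of equal length, an entry for each row: "offset": the shift along the tool's x, y, z in units of 100 mm (1.0 is 100 mm), a list of three; "dr": the turn, a rotation vector about the tool's x, y, z in units of pi rad (1.0 is pi rad), a list of three; "jaw": the opening, from 0 (shut) to 1 (fully open). In form: {"offset": [[x, y, z], ...], "dr": [[rx, ry, rz], ...], "jaw": [jaw, ...]}. A call has 1 to 5 rows; each row shifts and turns the commanded pose from where the row before left it, along the tool's axes as they then stand; what a row does not reach is not made up. A row lasts 1/10 s, in which the tool goes at most 50 mm and 8.59 degrees, less where a joint would pass 70% of its speed; a pose out of reach is approached as far as the arm can. A call with a number of a shift or a turn outside -1 to 1 is refused whole. A call with a gripper value outside its range is refused whole. The fingers move at their own pace and stop on an object; "newtons" is the grip in N (left out, the last holds). Time passes only in rows, so rows that do not move let the fingers close. It gives the time, the measured TCP pose, the force, the opening and the grip force at its end, in the units of the state.
- state(): the state, without advancing time (a new reading comes with each control period).
- capture(name): name is "scene" or "top"; returns (picture, depth): 384x512x3 uint8, red, green, blue; 384x512 float32, mm along the optical axis (not along the pixel's ray), 0 where there is no reading.
- camera_params(name): a dict with "vfov" (degrees; the focal length in pixels is half the picture's height over the tangent of half this angle, whatever the lens; pixels are square), "cx", "cy" (the principal point, pixels), "k1" (the pictures are not rectified: a ray, as slopes to the right and down, at radius r is drawn at 1 + k1 r^2 times it, then the intrinsics apply), "R" (3x3) and "t" (3): a world point X has camera coordinates R X + t. Camera axes: x right, y down, z forward; pixel columns grow to the right and rows downward; lengths in mm; the calibration is good to about 2 mm. A picture is of the moment at which its call begins. camera_params takes no time and is no camera call.
- hand_in(): hands the job in; it is judged then, once.
Trained networks look in the newest picture that a camera, given by its name, has taken for a name from the list of things; names that differ only in an ending like _2 or _b are one class to them, and where a whole thing is asked for, a point or a joint stands for the part that bears it (a point fixed in the world has none). Each returns a list of dicts, best first, with "p" (0 to 1); they miss things now and then, are a little off and sometimes report something else, mostly with a low value. They report only what shows in the picture. A call takes as long as a camera call.
- search_frame(label, camera): "box" ([left, top, right, bottom] in pixels, round what is visible of it).
- trace(label, camera): "mask" (384x512 bool, what is visible of it) and "box" ([left, top, right, bottom] in pixels, round what is visible of it).
The state is a dict: "time_s": time; "q": joint angles; "dq": joint speeds; "joint_efforts": joint torques, N m; "ee_pos": TCP position; "ee_rot": TCP orientation; "wrist_force": force on the tool from outside, world axes, zero at the start; "torque": the same for the moment, N m; "gripper_width": opening from 0.0 (shut) to 1.0 (fully open); "gripper_force": force on a finger pad.
Only numpy, scipy, OpenCV 4.12 (cv2) and the standard library are available. Lean on these libraries where they do the work, as an engineer would, in place of code of your own. Each camera call takes 0.05 s, during which the arm holds its last target. There are 200 camera calls.

## Working session

There is one attempt and no reset: what is moved stays moved. The work goes in short steps, Python scripts to look and compute and a tool call to move; the robot and the scene stay as the last step left them, time stands still between calls to the robot, and variables do not carry over. Pictures are saved under pics/ and viewed, at most 10 in all, crops included, and the job is handed in when it is done.

Besides the shell and the picture viewer there is one more tool, called after "Call:" as a command line: name --argument value ..., lists and objects as JSON in quotes. arm_command: Moves the arm, as the interface text tells. Its arguments: {"type":"object","properties":{"offset":{"type":"array","items":{"type":"array","items":{"type":"number"}}},"dr":{"type":"array","items":{"type":"array","items":{"type":"number"}}},"jaw":{"type":"array","items":{"type":"number"}},"newtons":{"type":"number"}},"required":["offset","dr","jaw"]}

```bash
mkdir -p pics
cat > h.py <<'E'
from plant import *
import numpy as np, cv2
from scipy.spatial.transform import Rotation as Rn
def cam(n):
    p=camera_params(n); return p
def unproj(n,depth):
    p=cam(n); h,w=depth.shape; f=h/2/np.tan(np.radians(p['vfov'])/2)
    K=np.array([[f,0,p['cx']],[0,f,p['cy']],[0,0,1.]])
    vv,uu=np.mgrid[0:h,0:w].astype(np.float64)
    pts=np.stack([uu,vv],-1).reshape(-1,1,2)
    s=cv2.undistortPoints(pts,K,np.array([p['k1'],0,0,0,0.]))[:,0]
    X=np.c_[s,np.ones(len(s))]*depth.reshape(-1,1)
    return ((X-np.array(p['t']))@np.array(p['R'])).reshape(h,w,3)
def snap(n,tag):
    im,d=capture(n); cv2.imwrite(f'pics/{tag}.png',im[:,:,::-1]); return im,d,unproj(n,d)
E
python3 - <<'E'
from h import *
print(state())
for n in ('scene','top'):
    im,d,P=snap(n,n+'0')
    np.save(n+'0.npy',P); p=cam(n); print(n,-np.array(p['R']).T@p['t'],p['vfov'],p['k1'])
    for l in ('pan','pan_hoop','pan_stick','stand','tub','small_tub','bangle_cone','jar'):
        r=trace(l,n)
        if r:
            m=r[0]['mask']&(d>0); q=P[m]
            print(l,round(r[0]['p'],2),r[0]['box'],m.sum(),np.percentile(q,[2,50,98],axis=0).round(0).tolist() if m.sum() else '')
            np.save(f'm_{n}_{l}.npy',m)
        else: print(l,'none')
a=cv2.imread('pics/scene0.png');b=cv2.imread('pics/top0.png')
cv2.imwrite('pics/both.png',cv2.resize(np.vstack([a,b]),None,fx=.78,fy=.78))
E
```

```text
{'time_s': 0.0, 'q': array([ 1.27440858e+00,  3.00509203e-01,  1.52161201e+00,  2.18377338e-05,
        1.32075013e+00, -6.66316316e-02]), 'dq': array([ 0.00012039, -0.00024521, -0.00072974,  0.00154674,  0.00088114,
       -0.00045054]), 'joint_efforts': array([ 7.62687159e-04, -5.43505347e+01, -3.61794376e+01, -4.56776172e-05,
        4.03414844e-03,  1.36959883e-05]), 'ee_pos': array([125.20322609, 535.31794794, 247.6873334 ]), 'ee_rot': array([-1.25814755e-04,  1.14628217e-01,  9.93408256e-01, -6.26931528e-04]), 'wrist_force': array([-0.18111338, -0.18026274,  0.50980006]), 'torque': array([-0.01917811,  0.02508227,  0.01255718]), 'gripper_force': 0.0, 'gripper_width': 1.0013301684821792}
scene [1282.70528948 -260.58059684 1078.09436201] 43.117928360120494 0.062129071440674505
pan 0.94 [147.7, 157.1, 182.5, 215.7] 882 [[453.0, -266.0, 20.0], [553.0, -220.0, 68.0], [623.0, -186.0, 149.0]]
pan_hoop 0.8 [148.3, 154.4, 183.6, 213.9] 1001 [[449.0, -267.0, 15.0], [555.0, -219.0, 66.0], [624.0, -182.0, 149.0]]
pan_stick 0.98 [147.8, 156.7, 183.4, 212.6] 949 [[451.0, -267.0, 18.0], [555.
[... 913 characters left out ...]
 -189.0, 151.0]]
pan_stick 0.91 [305.8, 187.7, 342.7, 265.7] 1103 [[446.0, -266.0, 18.0], [566.0, -221.0, 75.0], [619.0, -187.0, 151.0]]
stand 0.87 [292.6, 170.4, 357.8, 271.1] 3285 [[437.0, -287.0, 14.0], [537.0, -224.0, 99.0], [642.0, -159.0, 105.0]]
tub 0.65 [90.9, 161.0, 174.9, 247.8] 4340 [[479.0, 151.0, 1.0], [567.0, 244.0, 7.0], [656.0, 320.0, 63.0]]
small_tub 0.9 [214.8, 109.7, 251.5, 144.7] 1258 [[729.0, -48.0, 3.0], [774.0, -6.0, 25.0], [811.0, 35.0, 49.0]]
bangle_cone 0.57 [274.4, 109.6, 312.8, 143.2] 983 [[739.0, -197.0, 11.0], [766.0, -153.0, 60.0], [811.0, -119.0, 110.0]]
jar 0.95 [144.1, 96.1, 173.0, 129.9] 799 [[758.0, 140.0, 14.0], [782.0, 166.0, 95.0], [815.0, 197.0, 99.0]]
```

View pics/both.png

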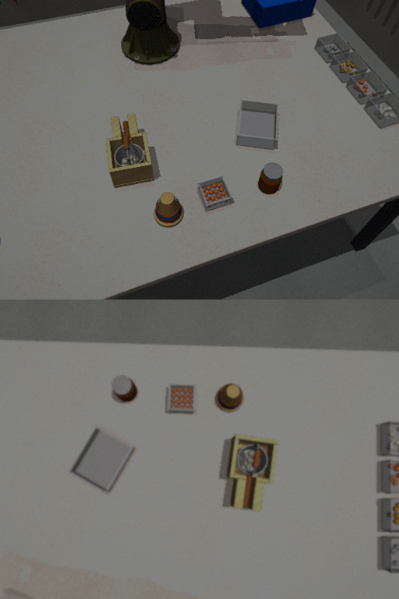

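The scene view shows the stand with the pan at about (165,200) full-resolution px and its stick pointing towards the base. The tub is at about (330,158), and the bystanders are in front. The top view agrees: stand (322,220), tub (132,204). Next I'll fit the poses.

Run:
```python
from h import *
for n in ('scene','top'):
    P=np.load(n+'0.npy'); 
    m=np.load(f'm_{n}_pan.npy')|np.load(f'm_{n}_pan_hoop.npy'); q=P[m]
    h=q[q[:,2]>120]; print(n,'hoop',len(h),h.mean(0).round(1),h.min(0).round(),h.max(0).round(), np.median(h[h[:,2]>138],axis=0).round(1) if (h[:,2]>138).any() else '')
    if len(h)>5: print(' rect',cv2.minAreaRect(h[:,:2].astype(np.float32)))
    Q=P.reshape(-1,3)
    s=Q[(abs(Q[:,2]-100)<6)&(Q[:,0]>400)&(Q[:,0]<680)&(Q[:,1]>-320)&(Q[:,1]<-130)]
    r=cv2.minAreaRect(s[:,:2].astype(np.float32)); print(' stand',len(s),r,s[:,2].mean().round(1))
    w=s  # well part: far end
    tm=Q[(Q[:,2]>52)&(Q[:,2]<70)&(Q[:,0]>440)&(Q[:,0]<700)&(Q[:,1]>120)&(Q[:,1]<350)]
    print(' tub',len(tm),cv2.minAreaRect(tm[:,:2].astype(np.float32)),tm[:,2].mean().round(1))
    st=q[(q[:,2]>60)&(q[:,2]<90)&(q[:,0]<540)]
    if len(st)>10:
        c=st.mean(0);u,sv,vt=np.linalg.svd((st-c)[:,:2],full_matrices=False);print(' stick',len(st),c.round(1),vt[0],st.min(0).round(),st.max(0).round(), np.percentile(st[:,2],90))
a=cv2.imread('pics/scene0.png')[135:250,120:210];b=cv2.imread('pics/top0.png')[160:280,280:370]
f=lambda x:cv2.resize(x,(400,520),interpolation=cv2.INTER_CUBIC)
cv2.imwrite('pics/z1.png',np.hstack([f(a),f(b)]))
```

```text
scene hoop 159 [ 591.1 -226.4  142.3] [ 539. -235.  120.] [ 624. -215.  151.] [ 585.9 -225.5  146.5]
 rect ((581.6152954101562, -225.0948486328125), (14.877202987670898, 86.45936584472656), 81.6617431640625)
 stand 1404 ((541.2879638671875, -221.57366943359375), (129.54953002929688, 216.80120849609375), 82.99156951904297) 99.4
 tub 619 ((569.1632690429688, 233.26564025878906), (136.6627960205078, 174.9912567138672), 61.8643798828125) 58.9
 stick 175 [ 487.2 -211.    74.6] [ 0.98735776 -0.15850755] [ 441. -244.   60.] [ 540. -197.   83.] 79.03381408748169
top hoop 221 [ 577.6 -224.3  144.6] [ 534. -234.  122.] [ 622. -215.  154.] [ 578.  -224.6  148.7]
 rect ((578.0327758789062, -225.08285522460938), (15.20125961303711, 88.5185546875), 82.51969146728516)
 stand 1924 ((538.3836059570312, -220.55514526367188), (128.42538452148438, 214.26747131347656), 82.90166473388672) 101.2
 tub 910 ((567.4462890625, 233.79586791992188), (138.22503662109375, 168.40673828125), 61.86024475097656) 60.7
 stick 306 [ 490.2 -213.3   78.1] [-0.98456639  0.17501147] [ 436. -246.   67.] [ 539. -201.   85.] 81.24865407663188
```

View pics/z1.png

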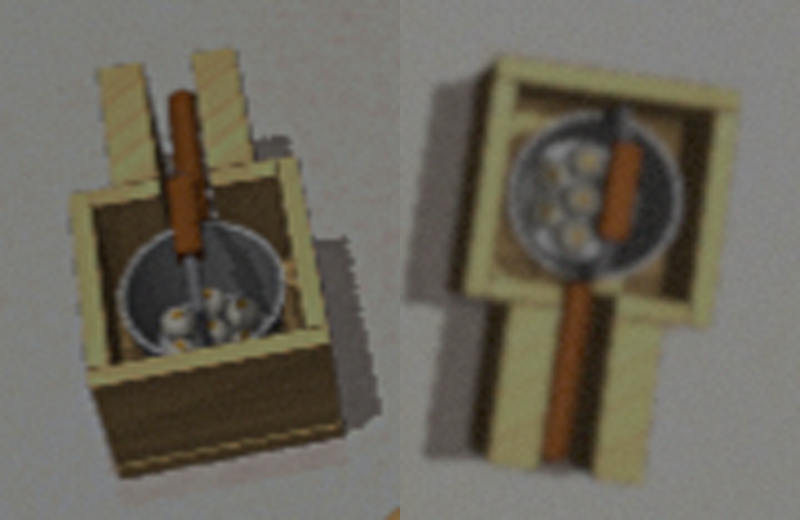

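Both views agree: stand origin about (582,-226) with yaw -7°, hoop centre about (579.5,-225) with its top at about 148 (so bar centre about 140, as specified), pan yaw about -8°. The tub centre is about (568,233), with its x axis at about -28°. All beads lie on the cup floor. Next I'll approach the hoop.

```bash
cat >> h.py <<'E'
def go(pos,yaw,tilt=0):
    """tool down with closing axis across a pan of this yaw, then tilted about pan x; prints remaining move"""
    s=state(); w,x,y,z=s['ee_rot']; R=Rn.from_quat([x,y,z,w])
    T=Rn.from_euler('z',yaw,degrees=True)*Rn.from_euler('x',tilt,degrees=True)*Rn.from_euler('y',180,degrees=True)
    d=R.inv().apply(np.array(pos)-s['ee_pos']); v=(R.inv()*T).as_rotvec()
    print('t',round(s['time_s'],2),'pos',s['ee_pos'].round(1),'off',(d/100).round(3),'dr',(v/np.pi).round(4),'q',s['q'].round(2),'F',s['wrist_force'].round(1),'g',round(s['gripper_width'],3),round(s['gripper_force'],1))
E
python3 -c "
from h import *
go([580,-225,230],-8)"
```

```text
t 0.9 pos [125.3 535.5 248.3] off [-6.16  -6.37   0.183] dr [ 0.      0.     -0.0287] q [ 1.27  0.3   1.52 -0.    1.32 -0.07] F [ 1.2  0.6 -0.7] g 0.996 0.0
```

Call:
arm_command --offset '[[-0.34,-0.35,0],[-0.34,-0.35,0],[-0.34,-0.35,0],[-0.34,-0.35,0],[-0.34,-0.35,0]]' --dr '[[0,0,0],[0,0,0],[0,0,0],[0,0,0],[0,0,0]]' --jaw '[1,1,1,1,1]' --newtons 80

```text
time_s: 1.4
ee_pos: [251.4, 324.7, 248.4]
ee_rot: [0.0, 0.114, 0.993, 0.0]
wrist_force: [0.5, 0.2, 0.8]
gripper_width: 1.0
gripper_force: 0.0
```

Call:
arm_command --offset '[[-0.34,-0.35,0],[-0.34,-0.35,0],[-0.34,-0.35,0],[-0.34,-0.35,0],[-0.34,-0.35,0]]' --dr '[[0,0,0],[0,0,0],[0,0,0],[0,0,0],[0,0,0]]' --jaw '[1,1,1,1,1]'

```text
time_s: 1.9
ee_pos: [377.2, 115.4, 248.7]
ee_rot: [0.001, 0.115, 0.993, 0.0]
wrist_force: [0.4, 1.3, 0.8]
gripper_width: 1.0
gripper_force: 0.0
```

Call:
arm_command --offset '[[-0.34,-0.35,0],[-0.34,-0.35,0],[-0.34,-0.35,0],[-0.34,-0.35,0],[-0.34,-0.35,0]]' --dr '[[0,0,0],[0,0,0],[0,0,0],[0,0,0],[0,0,0]]' --jaw '[1,1,1,1,1]'

```text
time_s: 2.4
ee_pos: [503.0, -93.9, 248.4]
ee_rot: [0.0, 0.115, 0.993, -0.0]
wrist_force: [1.5, 1.8, 0.6]
gripper_width: 0.999
gripper_force: 0.0
```

```bash
python3 -c "
from h import *
go([580,-225,230],-8)"
```

```text
t 2.4 pos [503.  -93.9 248.4] off [-1.049 -1.101  0.184] dr [ 0.      0.0001 -0.0288] q [-0.26  0.21  1.63  0.    1.3  -1.6 ] F [1.5 1.8 0.6] g 0.999 0.0
```

Call:
arm_command --offset '[[-0.34,-0.35,0.06],[-0.34,-0.35,0.06],[-0.34,-0.35,0.06],[-0.03,-0.05,0],[0,0,0]]' --dr '[[0,0,0],[0,0,0],[0,0,0],[0,0,-0.029],[0,0,0]]' --jaw '[1,1,1,0.7,0.7]'

```text
time_s: 2.9
ee_pos: [579.4, -224.1, 229.1]
ee_rot: [-0.001, 0.069, 0.998, 0.0]
wrist_force: [-1.5, 0.8, -0.5]
gripper_width: 0.706
gripper_force: 0.0
```

```bash
python3 -c "
from h import *
go([580,-225,138],-8)"
```

```text
t 2.9 pos [ 579.4 -224.1  229.1] off [-0.008 -0.009  0.911] dr [ 0.0001 -0.0005  0.0003] q [-0.43  0.48  1.32 -0.    1.34 -1.86] F [-1.5  0.8 -0.5] g 0.706 0.0
```

Call:
arm_command --offset '[[0,0,0.3],[-0.01,-0.01,0.3],[0,0,0.2],[0,0,0.11],[0,0,0]]' --dr '[[0,0,0],[0,0,0],[0,0,0],[0,0,0],[0,0,0]]' --jaw '[0.7,0.7,0.7,0.7,0.5]'

```text
time_s: 3.4
ee_pos: [579.9, -223.2, 138.6]
ee_rot: [-0.001, 0.07, 0.998, 0.0]
wrist_force: [-0.3, -0.5, 0.7]
gripper_width: 0.548
gripper_force: 0.0
```

Call:
arm_command --offset '[[0,0,0],[0,0,0],[0,0,0],[0,0,0],[0,0,0]]' --dr '[[0,0,0],[0,0,0],[0,0,0],[0,0,0],[0,0,0]]' --jaw '[0.3,0.1,0,0,0]'

```text
time_s: 3.9
ee_pos: [580.8, -224.5, 140.9]
ee_rot: [0.001, 0.069, 0.998, -0.001]
wrist_force: [-1.2, -3.1, 6.2]
gripper_width: 0.156
gripper_force: 78.8
```

```bash
python3 -c "
from h import *
go([580,-225,258],-8)"
```

```text
t 3.9 pos [ 580.8 -224.5  140.9] off [ 0.005 -0.007 -1.171] dr [-0.0004  0.0008  0.0002] q [-0.43  0.56  1.41 -0.    1.17 -1.86] F [-1.2 -3.1  6.2] g 0.156 78.8
```

Call:
arm_command --offset '[[0,0,-0.05],[0,0,-0.12],[0,0,-0.18],[0,0,-0.18],[0,0,-0.18]]' --dr '[[0,0,0],[0,0,0],[0,0,0],[0,0,0],[0,0,0]]' --jaw '[0,0,0,0,0]'

```text
time_s: 4.4
ee_pos: [580.3, -223.9, 211.8]
ee_rot: [0.0, 0.069, 0.998, 0.0]
wrist_force: [0.0, -0.3, -2.5]
gripper_width: 0.159
gripper_force: 78.1
```

Call:
arm_command --offset '[[0,0,-0.18],[0,0,-0.15],[0,0,-0.1],[0,0,-0.05],[0,0,0]]' --dr '[[0,0,0],[0,0,0],[0,0,0],[0,0,0],[0,0,0]]' --jaw '[0,0,0,0,0]'

```text
time_s: 4.9
ee_pos: [580.4, -224.0, 258.8]
ee_rot: [0.0, 0.069, 0.998, -0.0]
wrist_force: [0.2, 0.3, -1.9]
gripper_width: 0.157
gripper_force: 78.1
```

Run:
```python
from h import *
go([540,0,258],-8)
im,d,P=snap('scene','l1'); r=trace('pan','scene'); print(r[0]['box'],r[0]['p']); q=P[r[0]['mask']&(d>0)]; print(np.percentile(q,[2,50,98],axis=0).round())
x0,y0,x1,y1=[int(v) for v in r[0]['box']]
cv2.imwrite('pics/l1z.png',cv2.resize(cv2.imread('pics/l1.png')[max(0,y0-40):y1+60,max(0,x0-50):x1+50],None,fx=3,fy=3))
```

```text
t 4.9 pos [ 580.4 -224.   258.8] off [0.71  2.162 0.007] dr [-0.      0.0002  0.0003] q [-0.43  0.46  1.28  0.    1.4  -1.86] F [ 0.2  0.3 -1.9] g 0.157 78.1
[139.4, 139.1, 181.4, 196.9] 0.8
[[ 541. -266.  138.]
 [ 577. -228.  175.]
 [ 626. -185.  266.]]
```

View pics/l1z.png

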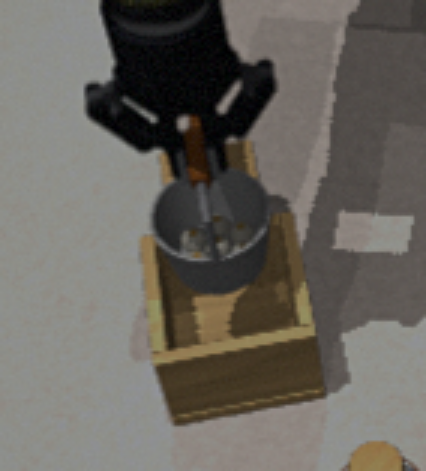

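The pan hangs level, clear of the stand, with beads visible inside (crop around (215,240)). Next I'll carry it to open counter at about (540,0).

Call:
arm_command --offset '[[0.02,0.06,0],[0.04,0.13,0],[0.06,0.2,0],[0.08,0.25,0],[0.08,0.25,0]]' --dr '[[0,0,0],[0,0,0],[0,0,0],[0,0,0],[0,0,0]]' --jaw '[0,0,0,0,0]'

```text
time_s: 5.5
ee_pos: [564.3, -130.1, 258.0]
ee_rot: [-0.0, 0.069, 0.998, 0.0]
wrist_force: [0.6, 1.1, -2.8]
gripper_width: 0.158
gripper_force: 78.1
```

Call:
arm_command --offset '[[0.08,0.25,0],[0.08,0.25,0],[0.08,0.25,0],[0.08,0.24,0],[0.06,0.16,0]]' --dr '[[0,0,0],[0,0,0],[0,0,0],[0,0,0],[0,0,0]]' --jaw '[0,0,0,0,0]'

```text
time_s: 6.0
ee_pos: [542.4, -10.6, 258.2]
ee_rot: [-0.0, 0.069, 0.998, 0.0]
wrist_force: [-0.0, -0.2, -2.3]
gripper_width: 0.163
gripper_force: 78.1
```

Call:
arm_command --offset '[[0.03,0.08,0.05],[0.01,0.03,0.15],[0,0,0.2],[0,0,0.2],[0,0,0.2]]' --dr '[[0,0,0],[0,0,0],[0,0,0],[0,0,0],[0,0,0]]' --jaw '[0,0,0,0,0]'

```text
time_s: 6.5
ee_pos: [540.5, -1.6, 177.1]
ee_rot: [-0.0, 0.069, 0.998, -0.0]
wrist_force: [0.0, 0.3, -2.6]
gripper_width: 0.162
gripper_force: 78.1
```

Run:
```python
from h import *
go([540,0,125.8],-8)
im,d,P=snap('scene','l2'); r=trace('pan','scene'); q=P[r[0]['mask']&(d>0)]; print(np.percentile(q,[0,2,50,98],axis=0).round())
```

```text
t 6.5 pos [540.5  -1.6 177.1] off [0.007 0.016 0.513] dr [-0.     -0.0001  0.0002] q [-0.07  0.35  1.63 -0.    1.16 -1.5 ] F [ 0.   0.3 -2.6] g 0.162 78.1
[[497. -44.  53.]
 [500. -40.  58.]
 [544.  -5.  93.]
 [586.  39. 185.]]
```

Call:
arm_command --offset '[[0,0,0.18],[0,0,0.12],[0,0,0.08],[0,0,0.05],[0,0,0.03]]' --dr '[[0,0,0],[0,0,0],[0,0,0],[0,0,0],[0,0,0]]' --jaw '[0,0,0,0,0]'

```text
time_s: 7.1
ee_pos: [540.8, -1.4, 132.2]
ee_rot: [0.0, 0.069, 0.998, -0.0]
wrist_force: [0.3, 0.3, -2.3]
gripper_width: 0.16
gripper_force: 78.4
```

Call:
arm_command --offset '[[0,0,0.015],[0,0,0.015],[0,0,0.01]]' --dr '[[0,0,0],[0,0,0],[0,0,0]]' --jaw '[0,0,0]'

```text
time_s: 7.4
ee_pos: [540.8, -1.4, 128.5]
ee_rot: [0.0, 0.069, 0.998, -0.0]
wrist_force: [0.2, 1.5, -2.8]
gripper_width: 0.155
gripper_force: 78.3
```

Call:
arm_command --offset '[[0,0,0.01],[0,0,0.01],[0,0,0.01]]' --dr '[[0,0,0],[0,0,0],[0,0,0]]' --jaw '[0,0,0]'

```text
time_s: 7.7
ee_pos: [541.0, -1.5, 125.8]
ee_rot: [0.001, 0.069, 0.998, -0.0]
wrist_force: [-2.5, -1.8, 10.5]
gripper_width: 0.153
gripper_force: 80.1
```

Call:
arm_command --offset '[[0,0,0.01],[0,0,0.01]]' --dr '[[0,0,0],[0,0,0]]' --jaw '[0,0]'

```text
time_s: 7.9
ee_pos: [541.7, -1.7, 125.8]
ee_rot: [0.002, 0.069, 0.998, -0.0]
wrist_force: [-9.6, -1.7, 31.7]
gripper_width: 0.158
gripper_force: 83.0
```

Call:
arm_command --offset '[[0,0,-0.02],[0,0,0],[0,0,0],[0,0,0],[0,0,0]]' --dr '[[0,0,0],[0,0,0],[0,0,0],[0,0,0],[0,0,0]]' --jaw '[0,0.2,0.35,0.6,0.7]'

```text
time_s: 8.4
ee_pos: [540.7, -1.3, 125.1]
ee_rot: [-0.0, 0.069, 0.998, -0.0]
wrist_force: [0.3, -0.3, 0.1]
gripper_width: 0.68
gripper_force: 0.0
```

Call:
arm_command --offset '[[0,0,-0.1],[0,0,-0.3],[0,0,-0.4],[0,0,-0.3],[0,0,0]]' --dr '[[0,0,0],[0,0,0],[0,0,0],[0,0,0],[0,0,0]]' --jaw '[0.7,0.7,0.7,0.7,0.7]'

```text
time_s: 8.9
ee_pos: [542.0, -1.4, 240.4]
ee_rot: [0.004, 0.069, 0.998, 0.0]
wrist_force: [0.6, 0.8, -0.5]
gripper_width: 0.701
gripper_force: 0.0
```

Run:
```python
from h import *
go([430,14,230],-8)
for n in ('scene','top'):
    im,d,P=snap(n,n+'2'); 
    for r in trace('pan','%s'%n)[:1]:
        q=P[r['mask']&(d>0)]; print(n,r['p'],np.percentile(q,[0,2,50,98],axis=0).round().tolist())
        h=q[(q[:,2]>105)&(q[:,2]<140)]; 
        if len(h)>4: print('hoop',len(h),cv2.minAreaRect(h[:,:2].astype(np.float32)))
        st=q[(q[:,0]<485)&(q[:,2]<75)&(q[:,2]>40)]
        if len(st)>10:
            c=st.mean(0);u,sv,vt=np.linalg.svd((st-c)[:,:2],full_matrices=False);print('stick',len(st),c.round(1),vt[0].round(3),st.min(0).round(),st.max(0).round(),np.percentile(st[:,2],95).round(1))
a=cv2.imread('pics/scene2.png');b=cv2.imread('pics/top2.png')
cv2.imwrite('pics/b2.png',np.hstack([cv2.resize(a[60:300,130:390],(400,370)),cv2.resize(b[90:330,80:340],(400,370))]))
```

```text
t 8.9 pos [542.   -1.4 240.4] off [ 1.131 -0.002  0.095] dr [0.0002 0.0024 0.0003] q [-0.07  0.28  1.56  0.    1.29 -1.5 ] F [ 0.6  0.8 -0.5] g 0.701 0.0
scene 0.69 [[366.0, -48.0, -4.0], [410.0, -43.0, 2.0], [525.0, -2.0, 47.0], [585.0, 39.0, 133.0]]
hoop 131 ((552.0765380859375, -4.829411506652832), (13.834840774536133, 70.8834457397461), 82.43401336669922)
stick 129 [441.1   9.6  60.8] [ 0.981 -0.194] [400.  -3.  50.] [485.  23.  67.] 65.7
top 0.44 [[429.0, -14.0, -3.0], [429.0, -2.0, -0.0], [457.0, 9.0, 62.0], [482.0, 22.0, 68.0]]
stick 175 [455.6   9.1  62.4] [-0.991  0.135] [429.  -2.  53.] [483.  21.  69.] 66.9
```

View pics/b2.png

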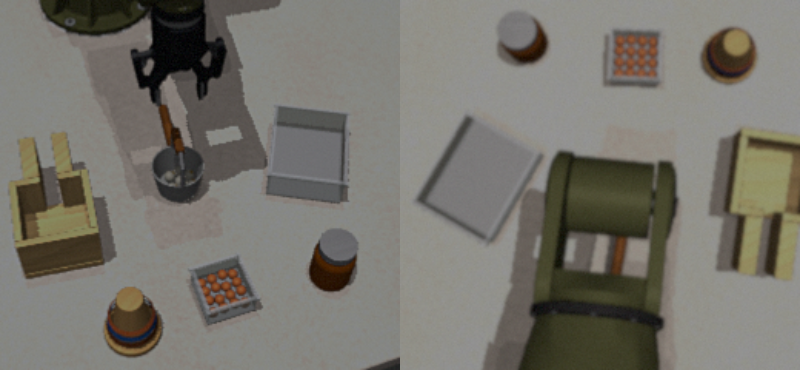

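The pan stands upright on the counter with the beads inside (left crop around (175,175)), and the stick points towards the base. Centre is about (541,-1.5), with the stick measured at (456,9), which matches. Before re-gripping I'll check the pour kinematics with a fitted arm model.

```bash
cat > k.py <<'E'
import numpy as np
from scipy.spatial.transform import Rotation as Rn
from scipy.optimize import least_squares
D=np.array([[.3005,1.5216,550,248],[.21,1.63,511.7,248.4],[.48,1.32,621.2,229.1],[.56,1.41,622.6,140.9],[.46,1.28,622.2,258.8],[.35,1.63,540.5,177.1],[.28,1.56,542,240.4]])
f=lambda p:np.r_[p[0]+p[1]*np.sin(D[:,0])+p[2]*np.sin(D[:,0]+D[:,1])-D[:,2],p[3]+p[1]*np.cos(D[:,0])+p[2]*np.cos(D[:,0]+D[:,1])-D[:,3]]
r=least_squares(f,[0,400,400,0]); a1,L2,L3,c=r.x
if __name__=='__main__': print(r.x.round(1),np.abs(r.fun).max().round(1))
lo=np.array([-3.03,-.79,.23,-1.04,0,-2.55]);hi=np.array([3.03,2.21,2.52,4.18,3.07,2.55])
def fk(q,L6):
    s=q[1]+q[2]; z1=Rn.from_euler('z',q[0])
    R=z1*Rn.from_euler('y',s)*Rn.from_euler('z',q[3])*Rn.from_euler('y',q[4])*Rn.from_euler('z',q[5]+np.pi/2)
    w=z1.apply([a1+L2*np.sin(q[1])+L3*np.sin(s),0,c+L6+L2*np.cos(q[1])+L3*np.cos(s)])
    return w+R.apply([0,0,L6]),R
def ik(p,R,q0,L6):
    g=lambda q:np.r_[(fk(q,L6)[0]-p)/100,(fk(q,L6)[1].inv()*R).as_rotvec()]
    s=least_squares(g,np.clip(q0,lo+1e-3,hi-1e-3),bounds=(lo,hi)); return s.x,np.abs(s.fun).max()
def tgt(yaw,tilt): return Rn.from_euler('z',yaw,degrees=True)*Rn.from_euler('x',tilt,degrees=True)*Rn.from_euler('y',180,degrees=True)
E
python3 k.py
python3 - <<'E'
from k import *
for L6 in (150,220):
  for yaw in (-8,20,40):
    e=np.array([np.cos(np.radians(yaw)),np.sin(np.radians(yaw))])
    for sg in (1,-1):
      q=np.array([.4,.3,1.6,0.,1.2,-1.2])
      n=np.array([e[1],-e[0]])*sg   # pour direction
      out=[]
      for t in range(0,111,5):
        g=np.r_[np.array([568,233])-n*15-110*e,150]
        R=tgt(yaw,sg*t)
        p=g+R.apply([0,0,2]); q,er=ik(p,R,q,L6)
        if t in(0,50,100,110): out.append((t,q.round(2).tolist(),round(er,3)))
      print(L6,yaw,sg,*out,sep='\n  ')
E
```

```text
[ -5.3 408.8 448.2 -31.4] 5.6
150
  -8
  1
  (0, [0.52, 0.34, 1.7, 0.0, 1.09, -0.91], np.float64(0.0))
  (50, [0.33, 0.28, 1.92, 1.14, 0.85, -1.87], np.float64(0.0))
  (100, [0.26, 0.48, 2.01, 2.0, 1.47, -2.55], np.float64(0.0))
  (110, [0.27, 0.54, 2.0, 2.09, 1.63, -2.55], np.float64(0.041))
150
  -8
  -1
  (0, [0.47, 0.31, 1.75, 0.0, 1.08, -0.96], np.float64(0.0))
  (50, [0.63, 0.52, 1.58, -0.59, 1.71, -0.67], np.float64(0.0))
  (100, [0.66, 0.74, 1.53, -1.04, 2.28, -0.72], np.float64(0.047))
  (110, [0.65, 0.78, 1.51, -1.04, 2.39, -0.69], np.float64(0.132))
150
  20
  1
  (0, [0.43, 0.29, 1.78, -0.0, 1.08, -1.49], np.float64(0.0))
  (50, [0.2, 0.36, 1.81, 0.91, 1.29, -2.13], np.float64(0.0))
  (100, [0.14, 0.58, 1.84, 1.53, 1.84, -2.41], np.float64(0.0))
  (110, [0.15, 0.63, 1.84, 1.65, 1.96, -2.42], np.float64(0.0))
150
  20
  -1
  (0, [0.37, 0.28, 1.78, -0.0, 1.08, -1.55], np.float64(0.0))
  (50, [0.59, 0.38, 1.78, -0.87, 1.36, -0.96], np.float64(0.0))
  (100, [0.62, 0.6, 1.67, -1.04, 1.91, -0.73], np.float64(0.334))
  (110, [0.61, 0.65, 1.64, -1.04, 2.05, -0.64], np.float64(0.4
[... 1456 characters left out ...]
.39, -0.88], np.float64(0.0))
  (100, [0.73, 0.78, 1.58, -1.04, 1.96, -0.64], np.float64(0.261))
  (110, [0.72, 0.85, 1.53, -1.04, 2.08, -0.57], np.float64(0.353))
220
  40
  1
  (0, [0.35, 0.29, 1.78, -0.0, 1.08, -1.92], np.float64(0.0))
  (50, [0.08, 0.55, 1.6, 0.67, 1.59, -2.39], np.float64(0.0))
  (100, [0.02, 0.89, 1.52, 1.15, 2.15, -2.48], np.float64(0.0))
  (110, [0.03, 0.95, 1.52, 1.25, 2.25, -2.46], np.float64(0.0))
220
  40
  -1
  (0, [0.3, 0.31, 1.75, -0.0, 1.08, -1.97], np.float64(0.0))
  (50, [0.63, 0.34, 1.92, -1.03, 1.1, -1.04], np.float64(0.0))
  (100, [0.69, 0.64, 1.67, -1.04, 1.69, -0.76], np.float64(0.471))
  (110, [0.68, 0.72, 1.61, -1.04, 1.83, -0.63], np.float64(0.595))
```

Pouring over the -y lip (tilt +100°, pan yaw about 25°) suits the joint ranges, but only with the half-turned grasp, because of the q6 limit. I'll shift over the stick and turn 180°.

Call:
arm_command --offset '[[0.4,0,0],[0.4,0,0],[0.31,0,0],[0,0,0],[0,0,0]]' --dr '[[0,0,0],[0,0,0],[0,0,0.047],[0,0,0.047],[0,0,0.047]]' --jaw '[0.7,0.7,0.7,0.7,0.7]'

```text
time_s: 9.6
ee_pos: [429.9, 14.1, 234.8]
ee_rot: [-0.0, 0.29, 0.957, -0.0]
wrist_force: [1.3, -0.8, 0.9]
gripper_width: 0.7
gripper_force: 0.0
```

Call:
arm_command --offset '[[0,0,0],[0,0,0],[0,0,0],[0,0,0],[0,0,0]]' --dr '[[0,0,0.047],[0,0,0.047],[0,0,0.047],[0,0,0.047],[0,0,0.047]]' --jaw '[0.7,0.7,0.7,0.7,0.7]'

```text
time_s: 10.1
ee_pos: [430.4, 14.0, 234.4]
ee_rot: [-0.001, 0.615, 0.788, -0.001]
wrist_force: [0.2, -0.3, -0.9]
gripper_width: 0.696
gripper_force: 0.0
```

Call:
arm_command --offset '[[0,0,0],[0,0,0],[0,0,0],[0,0,0],[0,0,0]]' --dr '[[0,0,0.047],[0,0,0.047],[0,0,0.047],[0,0,0.047],[0,0,0.047]]' --jaw '[0.7,0.7,0.7,0.7,0.7]'

```text
time_s: 10.6
ee_pos: [430.4, 14.0, 234.4]
ee_rot: [-0.001, 0.858, 0.513, -0.001]
wrist_force: [-0.1, -0.3, 0.5]
gripper_width: 0.699
gripper_force: 0.0
```

Call:
arm_command --offset '[[0,0,0],[0,0,0],[0,0,0],[0,0,0],[0,0,0]]' --dr '[[0,0,0.047],[0,0,0.047],[0,0,0.047],[0,0,0.047],[0,0,0.047]]' --jaw '[0.7,0.7,0.7,0.7,0.7]'

```text
time_s: 11.1
ee_pos: [430.4, 14.0, 234.4]
ee_rot: [-0.0, 0.986, 0.169, -0.001]
wrist_force: [-0.0, -0.1, -1.5]
gripper_width: 0.701
gripper_force: 0.0
```

Call:
arm_command --offset '[[0,0,0],[0,0,0],[0,0,0],[0,0,0]]' --dr '[[0,0,0.047],[0,0,0.047],[0,0,0.047],[0,0,0.01]]' --jaw '[0.7,0.7,0.7,0.7]'

```text
time_s: 11.5
ee_pos: [430.4, 14.0, 234.4]
ee_rot: [0.0, 0.998, -0.067, -0.001]
wrist_force: [0.6, 0.2, 1.1]
gripper_width: 0.7
gripper_force: 0.0
```

```bash
sed -i "s/\*Rn.from_euler('y',180,degrees=True)$/*Rn.from_euler('x',180,degrees=True)/" h.py
python3 - <<'E'
from h import *
go([432,13.8,52],-8)
for n in ('scene','top'):
    im,d,P=snap(n,n+'3'); 
    for r in trace('pan','%s'%n)[:1]:
        q=P[r['mask']&(d>0)]; print(n,r['p'],np.percentile(q,[2,50,98],axis=0).round().tolist())
        h=q[(q[:,2]>105)&(q[:,2]<140)]; 
        if len(h)>4: print('hoop',len(h),cv2.minAreaRect(h[:,:2].astype(np.float32)))
        st=q[(q[:,0]<485)&(q[:,2]<75)&(q[:,2]>50)]
        if len(st)>10:
            c=st.mean(0);u,sv,vt=np.linalg.svd((st-c)[:,:2],full_matrices=False);print('stick',len(st),c.round(1),vt[0].round(3),st.min(0).round(),st.max(0).round(),np.percentile(st[:,2],95).round(1))
E
```

```text
t 11.5 pos [430.4  14.  234.4] off [ 0.019 -0.     1.824] dr [0.0001 0.0006 0.0015] q [-0.05  0.04  1.85  0.    1.24  1.65] F [0.6 0.2 1.1] g 0.7 0.0
scene 0.38 [[756.0, -199.0, 5.0], [799.0, -164.0, 55.0], [822.0, -124.0, 109.0]]
hoop 161 ((780.9854125976562, -161.1233673095703), (37.55445098876953, 36.60995101928711), 31.26422691345215)
top 0.56 [[445.0, -43.0, 3.0], [531.0, -2.0, 53.0], [578.0, 38.0, 135.0]]
hoop 188 ((538.1615600585938, -2.697336196899414), (14.257264137268066, 85.05205535888672), 82.74274444580078)
stick 145 [460.4   8.   62.8] [-0.992  0.127] [436.  -2.  55.] [485.  19.  70.] 67.2
```

Call:
arm_command --offset '[[0,0.02,0.45],[0,0,0.45],[0,0,0.4],[0,0,0.3],[0,0,0.2]]' --dr '[[0,0,0],[0,0,0],[0,0,0],[0,0,0],[0,0,0]]' --jaw '[0.7,0.7,0.7,0.7,0.7]' --newtons 110

```text
time_s: 12.2
ee_pos: [429.5, 12.0, 53.0]
ee_rot: [0.0, 0.998, -0.064, -0.001]
wrist_force: [0.3, 0.2, -0.1]
gripper_width: 0.701
gripper_force: 0.0
```

Run:
```python
from h import *
go([431,12.5,52],-7.5)
```

```text
t 12.2 pos [429.5  12.   53. ] off [ 0.015 -0.006  0.01 ] dr [0.0001 0.0009 0.0009] q [-0.06  0.33  2.02  0.    0.8   1.64] F [ 0.3  0.2 -0.1] g 0.701 0.0
```

Call:
arm_command --offset '[[0,0,0.01],[0,0,0],[0,0,0],[0,0,0],[0,0,0]]' --dr '[[0,0,0],[0,0,0],[0,0,0],[0,0,0],[0,0,0]]' --jaw '[0.5,0.35,0.2,0.1,0]'

```text
time_s: 12.7
ee_pos: [430.8, 12.0, 55.1]
ee_rot: [0.0, 0.998, -0.064, 0.001]
wrist_force: [-3.8, 0.3, 4.7]
gripper_width: 0.17
gripper_force: 107.4
```

Call:
arm_command --offset '[[0,0,0],[0,0,0],[0,0,-0.04],[0,0,-0.08],[0,0,-0.08]]' --dr '[[0,0,0],[0,0,0],[0,0,0],[0,0,0],[0,0,0]]' --jaw '[0,0,0,0,0]'

```text
time_s: 13.2
ee_pos: [430.4, 12.0, 74.9]
ee_rot: [0.0, 0.998, -0.065, -0.0]
wrist_force: [0.3, -0.2, -3.1]
gripper_width: 0.173
gripper_force: 107.7
```

Run:
```python
from h import *
go([431,12.5,180],-7.5)
im,d,P=snap('scene','g1'); r=trace('pan','scene'); q=P[r[0]['mask']&(d>0)]; print(r[0]['p'],np.percentile(q,[0,2,50,98],axis=0).round().tolist())
cv2.imwrite('pics/g1z.png',cv2.resize(cv2.imread('pics/g1.png')[80:230,180:300],None,fx=4,fy=4))
```

```text
t 13.2 pos [430.4  12.   74.9] off [ 0.005 -0.006 -1.051] dr [0.     0.0001 0.0005] q [-0.06  0.29  2.    0.    0.85  1.64] F [ 0.3 -0.2 -3.1] g 0.173 107.7
0.56 [[402.0, -48.0, -4.0], [422.0, -43.0, 18.0], [528.0, -2.0, 65.0], [586.0, 39.0, 150.0]]
```

View pics/g1z.png

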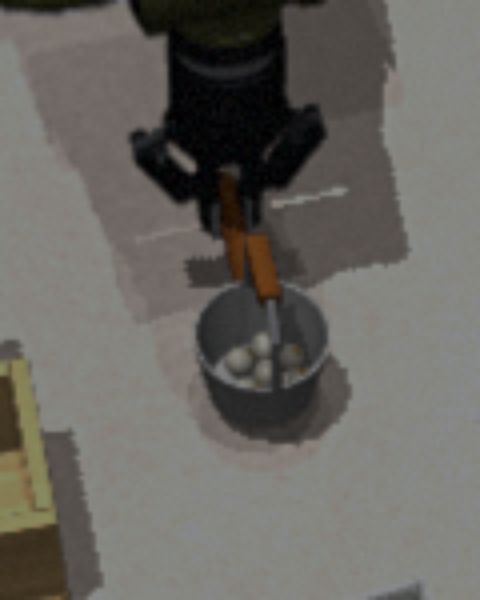

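Level grip on the stick, with all beads visible inside at crop (260,360). I'll raise it, yaw, and carry it to the tub.

Call:
arm_command --offset '[[0,0,-0.12],[0,0,-0.18],[0,0,-0.18],[0,0,-0.18],[0,0,-0.1]]' --dr '[[0,0,0],[0,0,-0.005],[0,0,-0.01],[0,0,-0.015],[0,0,-0.02]]' --jaw '[0,0,0,0,0]'

```text
time_s: 13.8
ee_pos: [430.8, 12.0, 152.2]
ee_rot: [0.0, 1.0, 0.015, 0.001]
wrist_force: [-0.2, 0.1, -2.8]
gripper_width: 0.17
gripper_force: 107.7
```

Call:
arm_command --offset '[[0,0,-0.03],[0,0,0],[0,0,0],[0,0,0],[0,0,0]]' --dr '[[0,0,-0.02],[0,0,-0.02],[0,0,-0.02],[0,0,-0.02],[0,0,-0.02]]' --jaw '[0,0,0,0,0]'

```text
time_s: 14.3
ee_pos: [430.4, 12.0, 153.9]
ee_rot: [0.0, 0.985, 0.171, 0.0]
wrist_force: [0.6, 0.2, -2.1]
gripper_width: 0.173
gripper_force: 107.7
```

Call:
arm_command --offset '[[0,0,0],[0,0,0],[0,0,0]]' --dr '[[0,0,-0.02],[0,0,-0.01],[0,0,0]]' --jaw '[0,0,0]'

```text
time_s: 14.6
ee_pos: [430.5, 12.0, 153.8]
ee_rot: [0.0, 0.976, 0.217, 0.0]
wrist_force: [0.3, -0.4, -2.2]
gripper_width: 0.172
gripper_force: 107.7
```

Run:
```python
from h import *
go([462.5,200.5,150],25)
```

```text
t 14.6 pos [430.5  12.  153.8] off [ 1.088 -1.573  0.038] dr [ 0.     -0.      0.0001] q [-0.06  0.15  1.95 -0.    1.05  1.08] F [ 0.3 -0.4 -2.2] g 0.172 107.7
```

Call:
arm_command --offset '[[0.04,-0.06,0],[0.09,-0.13,0],[0.13,-0.19,0],[0.14,-0.2,0],[0.14,-0.2,0]]' --dr '[[0,0,0],[0,0,0],[0,0,0],[0,0,0],[0,0,0]]' --jaw '[0,0,0,0,0]'

```text
time_s: 15.1
ee_pos: [446.5, 106.8, 153.5]
ee_rot: [-0.0, 0.976, 0.216, 0.0]
wrist_force: [0.4, 0.4, -1.9]
gripper_width: 0.169
gripper_force: 107.7
```

Call:
arm_command --offset '[[0.14,-0.2,0],[0.14,-0.2,0],[0.13,-0.19,0],[0.09,-0.13,0],[0.05,-0.07,0]]' --dr '[[0,0,0],[0,0,0],[0,0,0],[0,0,0],[0,0,0]]' --jaw '[0,0,0,0,0]'

```text
time_s: 15.6
ee_pos: [462.9, 201.6, 153.3]
ee_rot: [-0.0, 0.976, 0.217, -0.0]
wrist_force: [0.4, 0.9, -2.2]
gripper_width: 0.169
gripper_force: 107.7
```

Call:
arm_command --offset '[[0,0,0],[0,0,0]]' --dr '[[0,0,0],[0,0,0]]' --jaw '[0,0]'

```text
time_s: 15.8
ee_pos: [462.8, 199.9, 153.2]
ee_rot: [0.0, 0.976, 0.216, -0.0]
wrist_force: [0.1, 0.3, -2.6]
gripper_width: 0.169
gripper_force: 107.7
```

Run:
```python
from h import *
go([462.5,200.5,150],25,20)
for n in ('scene','top'):
    im,d,P=snap(n,n+'5'); 
    r=trace('pan',n)[0]; q=P[r['mask']&(d>0)]; print(n,r['p'],np.percentile(q,[2,50,98],axis=0).round().tolist())
    r=trace('tub',n)[0]; q=P[r['mask']&(d>0)]; print(n,'tub',r['p'],np.percentile(q,[2,50,98],axis=0).round().tolist())
a=cv2.imread('pics/scene5.png');b=cv2.imread('pics/top5.png')
cv2.imwrite('pics/b5.png',np.hstack([cv2.resize(a[60:260,200:400],(400,400)),cv2.resize(b[120:320,60:260],(400,400))]))
```

```text
t 15.8 pos [462.8 199.9 153.2] off [-0.    -0.007  0.032] dr [ 1.111e-01  1.000e-04 -2.000e-04] q [ 0.34  0.3   1.75 -0.    1.09  1.47] F [ 0.1  0.3 -2.6] g 0.169 107.7
scene 0.89 [[473.0, 201.0, 95.0], [553.0, 242.0, 141.0], [607.0, 288.0, 227.0]]
scene tub 0.76 [[477.0, 145.0, -0.0], [577.0, 228.0, 8.0], [666.0, 313.0, 62.0]]
top 0.63 [[508.0, 200.0, 98.0], [559.0, 245.0, 151.0], [604.0, 287.0, 230.0]]
top tub 0.7 [[491.0, 147.0, 1.0], [587.0, 220.0, 7.0], [659.0, 317.0, 64.0]]
```

View pics/b5.png

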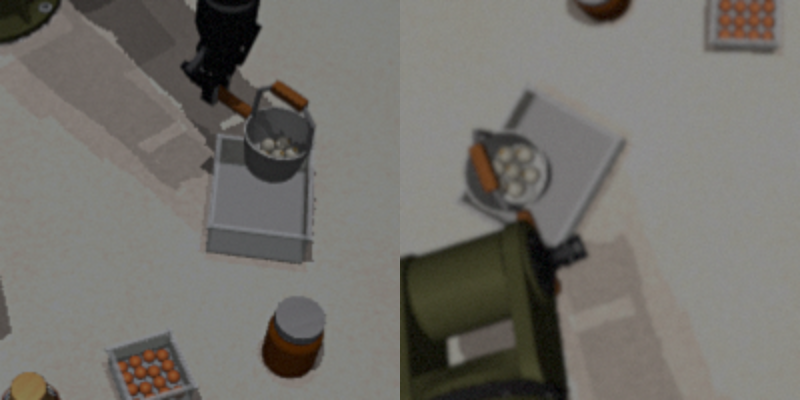

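All seven beads are visible over the tub (right crop at (520,170)), with the pan centre at about (560,245). I'll tilt about the stick, which is tool +x.

Call:
arm_command --offset '[[0,0,0],[0,0,0],[0,0,0],[0,0,0],[0,0,0]]' --dr '[[0.02,0,0],[0.03,0,0],[0.03,0,0],[0.03,0,0],[0.03,0,0]]' --jaw '[0,0,0,0,0]'

```text
time_s: 16.6
ee_pos: [463.3, 200.1, 153.7]
ee_rot: [-0.215, 0.952, 0.211, -0.047]
wrist_force: [-0.1, 0.1, -2.7]
gripper_width: 0.171
gripper_force: 107.9
```

Call:
arm_command --offset '[[0,0,0],[0,0,0],[0,0,0],[0,0,0],[0,0,0]]' --dr '[[0.03,0,0],[0.03,0,0],[0.03,0,0],[0.03,0,0],[0.02,0,0]]' --jaw '[0,0,0,0,0]'

```text
time_s: 17.1
ee_pos: [463.3, 199.7, 153.1]
ee_rot: [-0.417, 0.883, 0.195, -0.092]
wrist_force: [0.1, -0.6, -2.8]
gripper_width: 0.173
gripper_force: 108.0
```

Run:
```python
from h import *
go([462.5,200.5,153],25,100)
```

```text
t 17.1 pos [463.3 199.7 153.1] off [-0.004 -0.006  0.008] dr [ 2.746e-01 -4.000e-04 -1.000e-04] q [0.01 0.49 1.71 0.79 1.45 0.83] F [ 0.1 -0.6 -2.8] g 0.173 108.0
```

Call:
arm_command --offset '[[0,0,0],[0,0,0],[0,0,0],[0,0,0],[0,0,0]]' --dr '[[0.02,0,0],[0.02,0,0],[0.02,0,0],[0.02,0,0],[0.02,0,0]]' --jaw '[0,0,0,0,0]'

```text
time_s: 17.6
ee_pos: [463.3, 200.0, 153.2]
ee_rot: [-0.549, 0.807, 0.179, -0.121]
wrist_force: [1.0, -0.6, -2.0]
gripper_width: 0.173
gripper_force: 108.2
```

Call:
arm_command --offset '[[0,0,0],[0,0,0],[0,0,0],[0,0,0],[0,0,0]]' --dr '[[0.02,0,0],[0.02,0,0],[0.02,0,0],[0.02,0,0],[0.02,0,0]]' --jaw '[0,0,0,0,0]'

```text
time_s: 18.1
ee_pos: [463.3, 200.0, 153.2]
ee_rot: [-0.669, 0.711, 0.157, -0.148]
wrist_force: [-0.6, 0.4, -1.9]
gripper_width: 0.172
gripper_force: 108.3
```

Call:
arm_command --offset '[[0,0,0],[0,0,0],[0,0,0],[0,0,0],[0,0,0]]' --dr '[[0.02,0,0],[0.02,0,0],[0.02,0,0],[0.015,0,0],[0,0,0]]' --jaw '[0,0,0,0,0]'

```text
time_s: 18.6
ee_pos: [462.9, 200.3, 152.4]
ee_rot: [0.747, -0.628, -0.138, 0.166]
wrist_force: [0.9, 0.0, -2.6]
gripper_width: 0.173
gripper_force: 108.4
```

Run:
```python
from h import *
go([462.5,200.5,153],25,110)
im,d,P=snap('scene','p1'); print([ (round(r['p'],2),np.round(r['box']).tolist()) for r in search_frame('bead1','scene')])
im2,d2,P2=snap('top','p2')
a=cv2.imread('pics/p1.png');b=cv2.imread('pics/p2.png')
cv2.imwrite('pics/b6.png',np.hstack([cv2.resize(a[80:230,270:420],(400,400)),cv2.resize(b[120:280,60:220],(400,400))]))
```

```text
t 18.6 pos [462.9 200.3 152.4] off [-0.003 -0.005  0.005] dr [ 0.0559 -0.0003 -0.0005] q [-0.07  0.86  1.64  1.26  2.01  0.61] F [ 0.9  0.  -2.6] g 0.173 108.4
[(0.6, [341.0, 121.0, 346.0, 132.0]), (0.59, [309.0, 156.0, 317.0, 164.0])]
```

View pics/b6.png

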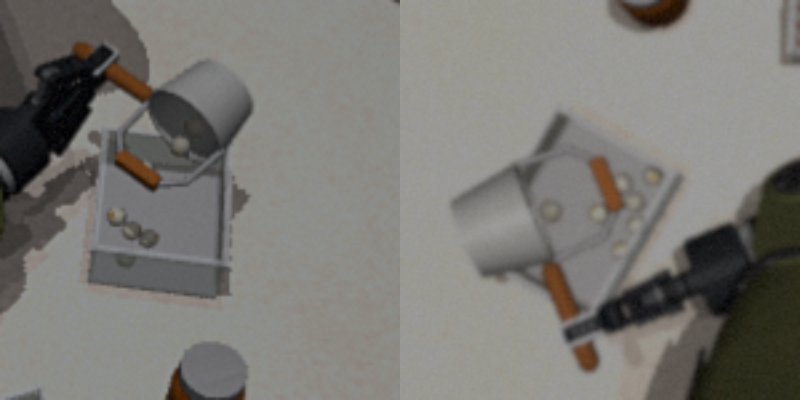

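The top view shows six beads in the tub and one at the lip at crop (550,210). I'll tilt a bit more and wait.

Call:
arm_command --offset '[[0,0,0],[0,0,0],[0,0,0],[0,0,0],[0,0,0]]' --dr '[[0.02,0,0],[0.02,0,0],[0.01,0,0],[0,0,0],[0,0,0]]' --jaw '[0,0,0,0,0]'

```text
time_s: 19.25
ee_pos: [463.1, 200.4, 153.5]
ee_rot: [0.794, -0.568, -0.126, 0.176]
wrist_force: [-0.8, -0.3, -1.8]
gripper_width: 0.17
gripper_force: 108.3
```

Call:
arm_command --offset '[[0,0,0],[0,0,0],[0,0,0],[0,0,0],[0,0,0]]' --dr '[[0,0,0],[0,0,0],[0,0,0],[0,0,0],[0,0,0]]' --jaw '[0,0,0,0,0]'

```text
time_s: 19.75
ee_pos: [463.0, 200.3, 153.3]
ee_rot: [0.794, -0.568, -0.126, 0.176]
wrist_force: [0.6, -0.2, -1.3]
gripper_width: 0.171
gripper_force: 108.3
```

Run:
```python
from h import *
go([462.5,200.5,153],25,110)
snap('scene','q1'); snap('top','q2')
a=cv2.imread('pics/q1.png');b=cv2.imread('pics/q2.png')
cv2.imwrite('pics/b7.png',np.hstack([cv2.resize(a[80:230,270:420],(400,400),interpolation=cv2.INTER_CUBIC),cv2.resize(b[140:260,80:200],(400,400),interpolation=cv2.INTER_CUBIC)]))
```

```text
t 19.75 pos [463.  200.3 153.3] off [-0.004  0.004  0.003] dr [ 0.0062 -0.      0.0001] q [-0.06  0.93  1.63  1.34  2.11  0.6 ] F [ 0.6 -0.2 -1.3] g 0.171 108.3
```

View pics/b7.png

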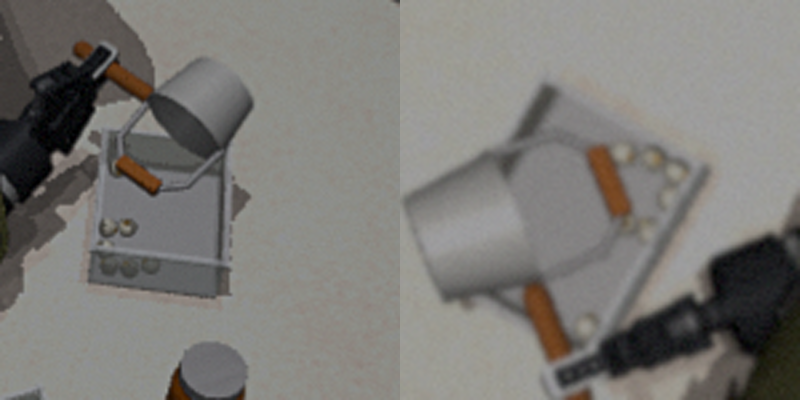

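Seven beads lie in the tub: six along its upper-right corner and one at crop (588,323). The cup is empty. I'll turn it back upright.

Call:
arm_command --offset '[[0,0,0],[0,0,0],[0,0,0],[0,0,0],[0,0,0]]' --dr '[[-0.02,0,0],[-0.04,0,0],[-0.04,0,0],[-0.04,0,0],[-0.04,0,0]]' --jaw '[0,0,0,0,0]'

```text
time_s: 20.35
ee_pos: [463.2, 199.9, 153.3]
ee_rot: [-0.602, 0.768, 0.17, -0.133]
wrist_force: [-0.1, 0.5, -2.2]
gripper_width: 0.17
gripper_force: 108.5
```

Call:
arm_command --offset '[[0,0,0],[0,0,0],[0,0,0],[0,0,0],[0,0,0]]' --dr '[[-0.04,0,0],[-0.04,0,0],[-0.04,0,0],[-0.04,0,0],[-0.04,0,0]]' --jaw '[0,0,0,0,0]'

```text
time_s: 20.85
ee_pos: [463.1, 200.1, 153.6]
ee_rot: [-0.336, 0.917, 0.203, -0.074]
wrist_force: [0.5, -0.4, -2.1]
gripper_width: 0.174
gripper_force: 108.3
```

Call:
arm_command --offset '[[0,0,0],[0,0,0],[0,0,0],[0,0,0],[0,0,0]]' --dr '[[-0.04,0,0],[-0.04,0,0],[-0.04,0,0],[-0.04,0,0],[-0.04,0,0]]' --jaw '[0,0,0,0,0]'

```text
time_s: 21.35
ee_pos: [463.0, 200.3, 153.8]
ee_rot: [-0.036, 0.976, 0.216, -0.007]
wrist_force: [0.8, 0.3, -1.7]
gripper_width: 0.17
gripper_force: 107.9
```

Run:
```python
from h import *
go([430,12,153],25,0)
```

```text
t 21.35 pos [463.  200.3 153.8] off [-1.095  1.564 -0.109] dr [-0.0235 -0.0004 -0.    ] q [0.3  0.3  1.75 0.08 1.1  1.4 ] F [ 0.8  0.3 -1.7] g 0.17 107.9
```

Call:
arm_command --offset '[[0,0,0],[-0.1,0.14,0],[-0.2,0.28,0],[-0.25,0.37,0],[-0.25,0.37,0]]' --dr '[[-0.0235,0,0],[0,0,0],[0,0,0],[0,0,0],[0,0,0]]' --jaw '[0,0,0,0,0]'

```text
time_s: 21.85
ee_pos: [438.6, 60.3, 152.7]
ee_rot: [-0.002, 0.976, 0.217, -0.001]
wrist_force: [1.8, -0.1, -1.4]
gripper_width: 0.17
gripper_force: 107.9
```

Call:
arm_command --offset '[[-0.2,0.28,0],[-0.1,0.14,0],[0,0,0],[0,0,0.1],[0,0,0.2]]' --dr '[[0,0,0],[0,0,0],[0,0,0],[0,0,0],[0,0,0]]' --jaw '[0,0,0,0,0]'

```text
time_s: 22.35
ee_pos: [430.6, 11.6, 122.6]
ee_rot: [-0.002, 0.976, 0.217, 0.001]
wrist_force: [1.7, -0.0, -2.1]
gripper_width: 0.172
gripper_force: 108.0
```

Run:
```python
from h import *
go([430,12,55],25,0)
im,d,P=snap('scene','s1'); r=trace('pan','scene')[0]; q=P[r['mask']&(d>0)]; print(r['p'],np.percentile(q,[2,50,98],axis=0).round().tolist())
h=q[q[:,2]>140]; 
# level of hoop bar top: z vs x slope
t=h[h[:,2]>np.percentile(h[:,2],40)]; print(np.polyfit(t[:,0],t[:,2],1),len(t))
cv2.imwrite('pics/s1z.png',cv2.resize(cv2.imread('pics/s1.png')[80:230,190:340],None,fx=4,fy=4))
```

```text
t 22.35 pos [430.6  11.6 122.6] off [-0.006 -0.004  0.676] dr [-0.0012 -0.0007  0.0002] q [-0.06  0.2   1.97  0.01  0.97  1.07] F [ 1.7 -0.  -2.1] g 0.172 108.0
0.68 [[398.0, 14.0, -0.0], [514.0, 56.0, 106.0], [575.0, 129.0, 198.0]]
[-3.17419888e-02  2.12345643e+02] 136
```

View pics/s1z.png

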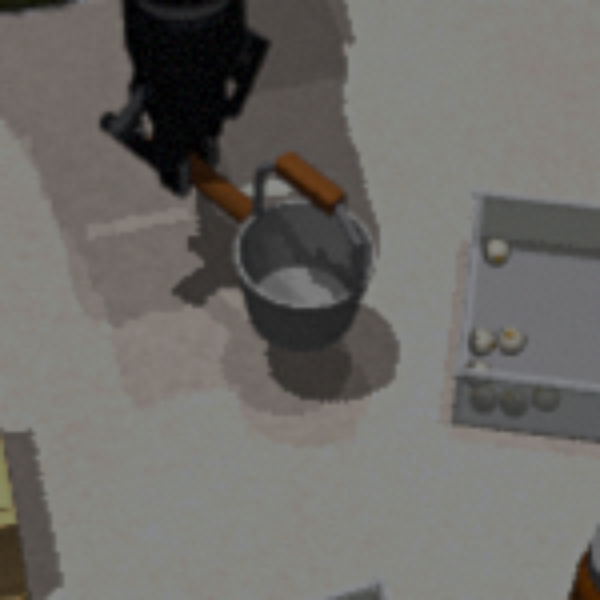

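The pan is empty and upright, and seven beads are in the tub. I'll lower it.

Call:
arm_command --offset '[[0,0,0.2],[0,0,0.2],[0,0,0.12],[0,0,0.06],[0,0,0.03]]' --dr '[[0,0,0],[0,0,0],[0,0,0],[0,0,0],[0,0,0]]' --jaw '[0,0,0,0,0]'

```text
time_s: 22.95
ee_pos: [430.0, 11.3, 61.4]
ee_rot: [-0.002, 0.976, 0.217, -0.001]
wrist_force: [-0.5, 0.4, -2.4]
gripper_width: 0.176
gripper_force: 108.0
```

Call:
arm_command --offset '[[0,0,0.02],[0,0,0.01],[0,0,0.01]]' --dr '[[0,0,0],[0,0,0],[0,0,0]]' --jaw '[0,0,0]'

```text
time_s: 23.25
ee_pos: [430.1, 11.1, 57.9]
ee_rot: [-0.002, 0.976, 0.216, -0.0]
wrist_force: [-0.1, 1.0, -1.9]
gripper_width: 0.179
gripper_force: 108.0
```

Call:
arm_command --offset '[[0,0,0.01],[0,0,0.01],[0,0,0.01]]' --dr '[[0,0,0],[0,0,0],[0,0,0]]' --jaw '[0,0,0]'

```text
time_s: 23.55
ee_pos: [429.8, 10.9, 54.7]
ee_rot: [-0.002, 0.976, 0.216, -0.001]
wrist_force: [-5.7, -3.2, 7.5]
gripper_width: 0.173
gripper_force: 109.3
```

Call:
arm_command --offset '[[0,0,0.005],[0,0,0]]' --dr '[[0,0,0],[0,0,0]]' --jaw '[0,0]'

```text
time_s: 23.75
ee_pos: [429.8, 10.9, 54.3]
ee_rot: [-0.002, 0.976, 0.216, -0.001]
wrist_force: [-4.9, -2.8, 7.8]
gripper_width: 0.174
gripper_force: 109.4
```

Contact. I'll open and retreat straight up.

Call:
arm_command --offset '[[0,0,0],[0,0,0],[0,0,0],[0,0,0],[0,0,0]]' --dr '[[0,0,0],[0,0,0],[0,0,0],[0,0,0],[0,0,0]]' --jaw '[0.2,0.35,0.5,0.7,0.7]'

```text
time_s: 24.25
ee_pos: [429.9, 11.1, 54.0]
ee_rot: [-0.002, 0.976, 0.216, -0.0]
wrist_force: [0.0, 0.1, 0.2]
gripper_width: 0.698
gripper_force: 0.0
```

Call:
arm_command --offset '[[0,0,-0.1],[0,0,-0.3],[0,0,-0.4],[0,0,-0.4],[0,0,-0.4]]' --dr '[[0,0,0],[0,0,0],[0,0,0],[0,0,0],[0,0,0]]' --jaw '[0.7,0.7,0.7,0.7,0.7]'

```text
time_s: 24.75
ee_pos: [429.8, 10.4, 216.5]
ee_rot: [-0.002, 0.976, 0.216, -0.0]
wrist_force: [0.1, -0.7, 0.9]
gripper_width: 0.699
gripper_force: 0.0
```

Call:
arm_command --offset '[[-0.2,0,-0.1],[0,0,0],[0,0,0]]' --dr '[[0,0,0],[0,0,0],[0,0,0]]' --jaw '[0.7,0.7,0.7]'

```text
time_s: 25.05
ee_pos: [412.0, 1.9, 224.3]
ee_rot: [-0.002, 0.976, 0.216, -0.0]
wrist_force: [-0.5, 0.6, -0.8]
gripper_width: 0.698
gripper_force: 0.0
```

Run:
```python
from h import *
go([430,12,55],25,0)
for n in ('scene','top'):
    im,d,P=snap(n,n+'9')
    for l in ('pan','tub'):
        r=trace(l,n)
        if r: q=P[r[0]['mask']&(d>0)]; print(n,l,r[0]['p'],np.percentile(q,[2,50,98],axis=0).round().tolist())
a=cv2.imread('pics/scene9.png');b=cv2.imread('pics/top9.png')
cv2.imwrite('pics/b9.png',np.hstack([cv2.resize(a[80:230,210:360],(400,400)),cv2.resize(b[120:280,60:220],(400,400))]))
```

```text
t 25.05 pos [412.    1.9 224.3] off [ 0.205 -0.008  1.693] dr [-0.0014 -0.0002 -0.0002] q [-0.09  0.01  1.91  0.    1.22  1.05] F [-0.5  0.6 -0.8] g 0.698 0.0
scene pan 0.94 [[416.0, -0.0, 1.0], [510.0, 52.0, 45.0], [575.0, 93.0, 133.0]]
top pan 0.66 [[424.0, 5.0, 1.0], [521.0, 49.0, 45.0], [571.0, 97.0, 136.0]]
top tub 0.83 [[477.0, 150.0, 1.0], [564.0, 248.0, 7.0], [656.0, 319.0, 64.0]]
```

View pics/b9.png

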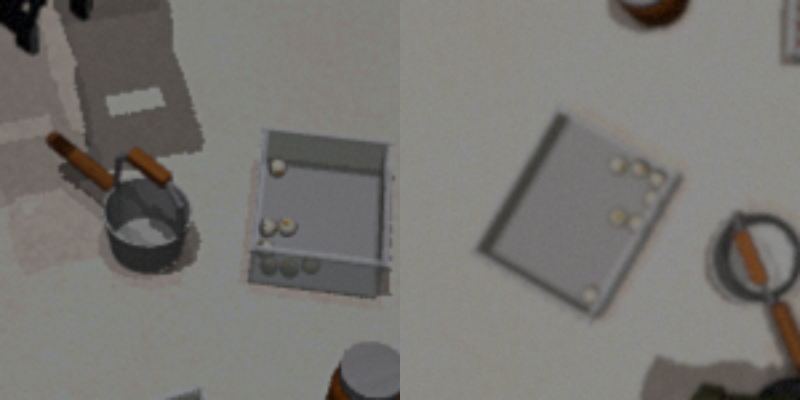

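The pan stands upright and let go at crop (760,255) of the top view. All seven beads lie in the tub, which has not moved.

```bash
python3 -c "
from plant import *
print(hand_in())"
```

```text
the job is handed in; nothing more can be done
None
```

I handed the job in at about 25 s: all seven beads are in the tub, and the empty pan stands upright on the counter, let go. I saw no bead spilt. The tub stayed where it was, and I kept clear of the small tub, the cone and the jar. The hand-in gave no verdict.

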